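# Clear the jar and bring the magnifier over the egg

### The arm

A 7-joint arm with a two-finger parallel gripper is mounted at the origin on the work surface. World frame = base frame: x ahead of the robot, y to its left, z up, the work surface at z = 0. Lengths are in m, angles in rad, forces in N, time in s.
With the tool pointing down it reaches from about 0.4 to 0.75 m from the base axis. Payload 19.5 kg.
Tool frame: the origin (TCP) lies where the fingers leave the gripper's body, on its centre line; the fingertips stand 73 mm ahead of it and the grasp point (between the pads) lies 54 mm ahead of it; z points along the fingers, y is the line along which they close (so a half turn about z gives the same grasp; the last joint's range is limited). The gripper opens to 85 mm and grips with 20 to 120 N. Pads are 22 mm wide; open, the fingers measure 114 mm over their backs; the gripper's body (76 mm by 85 mm) begins 54 mm behind the grasp point. The pads swing forward as they close: fully open they stand 13 mm farther back than shut.
Start: joints at [1.129, 0.707, -0.028, 1.485, 0.022, 0.951, -0.075], TCP at [0.224, -0.53, 0.304] pointing down, gripper open.
Joint ranges: [-2.71, 2.71], [-0.32, 2.16], [-1.57, 1.52], [0, 2.45], [-1.46, 4.6], [0, 2.02], [-2.83, 2.83]. Speed limits (rad/s): [1.89, 1.89, 2.57, 2.57, 3.01, 3.01, 3.01].

### API

Orientations are given as a unit quaternion [w, x, y, z].
In Python, from workcell import sense, vision, robot gives the robot as it stands.
- The arm moves only by the shell command python3 -m inch 'ROWS' [OPENING] [FORCE]. ROWS is JSON, one flat list of numbers, 6 for each row, row after row: the shift along the tool's x, y, z in mm, then the turn, a rotation vector about the tool's x, y, z in rad. In form: [tx, ty, tz, rx, ry, rz, tx, ty, tz, rx, ry, rz, ...]. A call has exactly 10 rows; each row shifts and turns the commanded pose from where the row before left it, along the tool's axes as they then stand; what a row does not reach is not made up. A row lasts 1/10 s, in which the tool goes at most 50 mm and 8.59 degrees, less where a joint would pass 70% of its speed; a pose out of reach is approached as far as the arm can. A call with a gripper value outside its range is refused whole. OPENING is the finger opening in mm, from 0 to 85.4, set as the call begins (- or left out, the last holds). The fingers move at their own pace and stop on an object; FORCE is the grip in N (left out, the last holds). Time passes only in rows, so rows that do not move let the fingers close, or fill a call up. It gives the time, the measured TCP pose, the force, the opening and the grip force at its end, in the units of the state.
- sense(): the state, without advancing time (a new reading comes with each control period).
- vision.capture(name): name is "side" or "top" or "wrist"; returns (picture, depth): 400x640x3 uint8, red, green, blue; 400x640 float32, m along the optical axis (not along the pixel's ray), 0 where there is no reading.
- vision.camera_model(name): a dict with "fov_y" (degrees; the focal length in pixels is half the picture's height over the tangent of half this angle, whatever the lens; pixels are square), "cx", "cy" (the principal point, pixels), "view" (4x4, takes a point from world to camera coordinates). Camera axes: x right, y up, looking along -z (the intrinsics and any distortion apply to the point x, -y, -z); pixel columns grow to the right and rows downward; lengths in m; the calibration is good to about 2 mm. A picture is of the moment at which its call begins: read the wrist's pose just before it. camera_model takes no time and is no camera call; for the wrist camera it gives the pose at the moment of the call.
- robot.close_job(): hands the job in; it is judged then, once.
Trained networks look in the newest picture that a camera, given by its name, has taken for a name from the list of things; names that differ only in an ending like _2 or _b are one class to them, and where a whole thing is asked for, a point or a joint stands for the part that bears it (a point fixed in the world has none). Each returns a list of dicts, best first, with "conf" (0 to 1); they miss things now and then, are a little off and sometimes report something else, mostly with a low value. They report only what shows in the picture. A call takes as long as a camera call. They do not tell look-alikes from the thing itself.
- vision.look_for(thing, camera): "centre" ([x, y, z] in m, in the coordinates of the camera as it stood for that picture, good to about 4 mm: the middle of the surface that is visible of it).
- vision.cut_out(thing, camera): "region" (400x640 bool, what is visible of it).
- vision.place_of(thing, camera): "centre" ([x, y, z] in m, in the coordinates of the camera as it stood for that picture, good to about 4 mm: a listed point, or the origin of a listed thing).
The state is a dict: "clock": time; "q": joint angles; "qd": joint speeds; "joint_efforts": joint torques, N m; "tcp_pos": TCP position; "tcp_rot": TCP orientation; "contact_force": force on the tool from outside, world axes, zero at the start; "moment": the same for the moment, N m; "gripper_width": finger opening in m; "gripper_force": force on a finger pad.
Only numpy, scipy, OpenCV 4.12 (cv2) and the standard library are available. Lean on these libraries where they do the work, as an engineer would, in place of code of your own. Each camera call takes 0.05 s, during which the arm holds its last target. There are 200 camera calls.

### The job

The bench magnifier has to come over the dish with the egg, but a tall jar stands in its way. First stand that jar upright in the empty bay of the wooden tray (the bay with the cork pad), then swing the magnifier by its handle until the lens is centred over the dish, tilt the lens level, and let go. Do not let the magnifier knock against either jar, and leave the other jar and everything else standing where they are.

Things in the scene. Friction and masses are not known exactly. Their poses are not given: they have to be found in the camera images.
- stand: The magnifier's fixed foot: a dark steel disc 110 mm across and 20 mm high with a 16 mm post up to z = 179 mm. Origin: centre of the foot's underside, on the vertical swivel axis. Its -x axis points roughly at the robot; z up.
- swing (a joint): Swivel angle of the magnifier's arm about the post, rad, range -1.4 to 1.4. 0: the arm points along the stand's -x axis; positive turns anticlockwise seen from above (the lens goes towards the stand's -y). It stays where it is left (friction 0.2 N m).
- head (a joint): Tilt of the lens head about the horizontal hinge (point pivot) at the arm's end, rad, range -0.55 to 0.25. 0: the lens is level; negative: the handle droops below level. It stays where it is left (friction 0.3 N m).
- pivot (a point): The tilt hinge: 100 mm out from the post's axis along the arm, 125 mm above the table; the hinge axis is level and square to the arm. x axis points from the lens back to the post.
- lens (a point): Centre of the round lens, 70 mm beyond the pivot (170 mm from the post's axis). The black rim around it is 90 mm across and 16 mm thick. z: the lens's normal; its -x axis points along the handle.
- handle (a point): Grip point on the handle, 155 mm beyond the pivot (255 mm from the post's axis when level), on the centre line of a straight black bar 14 mm wide and 14 mm high that points straight away from the post along the head's -x axis, from 115 to 190 mm beyond the pivot.
- jar_a: Tall amber jar with a white cap: body 56 mm in diameter up to z = 112 mm, short shoulder, cap 50 mm in diameter from 121 to 145 mm (its top). 280 g. Origin: centre of the underside. It stands on the stand's +y side of the magnifier.
- jar_b: A second jar just like jar_a, standing on the stand's -y side. Only the jar that stands on the same side of the magnifier as the dish is in the way.
- dish: Round white dish 80 mm in diameter, 16 mm high, with a white egg lying in it (top at 36 mm). Stands on the left or the right, under the lens's circle. Origin: centre of the underside.
- tin: Flat square metal tin 70 x 70 mm, 24 mm high, on the other side, to be left. Origin: centre of the underside.
- tray: Fixed open wooden tray, 268 mm (its x) by 94 mm (its y), 40 mm high, walls and floor about 6 mm, with three bays about 81 x 82 mm side by side along its x. Stands at the left or the right of the table. Origin: centre of the underside.
- pad: Cork pad 70 x 70 mm, 3 mm thick, fixed on the floor of the tray's empty bay. Origin: centre of its underside; z up.
- tape: Roll of tape 72 mm across, 46 mm high, lying in one bay of the tray. Origin: centre of the underside.
- carton: Small white box 52 x 58 x 56 mm (high) in another bay of the tray. Origin: centre of the underside.
- phone: Fixed desk telephone, 200 mm (x) x 150 mm (y), 69 mm high, on the other side of the table from the tray. Origin: centre of the underside.
- glue: Small white bottle with a green cap, 28 mm in diameter, 75 mm high, to be left. Origin: centre of the underside.
- block: Small wooden block 62 x 40 x 30 mm (high), to be left. Origin: centre of the underside.
- brush: Brush 160 mm long lying on the newspaper between robot and magnifier, under 25 mm high, to be left. Its x runs along it.
Things that resemble listed ones, but are neither listed nor needed, are in the scene too. Leave any yellow look-alike of the jar_a alone.

How it is judged:
By the outcome, as a careful person would: the job done as asked, in the order asked, and still so for the second after the job is handed in, with the robot touching nothing.
It also fails if it takes over 54 s, if anything falls off the work surface, if the arm or the gripper's body presses on something with over 40 N, if the wrist force passes 120 N, or if a joint passes its speed limit or range.

## Working session

There is one attempt and no reset: what is moved stays moved. The work goes in short steps, Python scripts to look and compute and a shell command to move; the robot and the scene stay as the last step left them, time stands still between calls to the robot, and variables do not carry over. Pictures are saved under pics/ and viewed, at most 10 in all, crops included, and the job is handed in when it is done.

```bash
ls; mkdir -p pics
cat > h.py <<'E'
import numpy as np, cv2
from workcell import sense, vision, robot
from scipy.spatial.transform import Rotation as R
def toworld(p,cam,V=None):
    V=np.array(vision.camera_model(cam)["view"]) if V is None else V
    return (np.linalg.inv(V)@np.append(p,1))[:3]
def project(P,cam):
    m=vision.camera_model(cam);f=200/np.tan(np.radians(m["fov_y"])/2)
    c=(np.array(m["view"])@np.append(P,1))[:3]
    return m["cx"]+f*c[0]/-c[2], m["cy"]-f*c[1]/-c[2]
E
python3 - <<'E'
from h import *
print(sense())
for c in ("side","top"):
    print({k:v for k,v in vision.camera_model(c).items()})
    im,d=vision.capture(c); cv2.imwrite(f"pics/{c}.png",im[:,:,::-1])
    for t in "stand pivot lens handle jar_a dish tin tray pad tape carton phone glue block brush".split():
        for r in vision.place_of(t,c)[:3]:
            w=toworld(r["centre"],c);print(c,t,round(r["conf"],2),w.round(3),np.round(project(w,c)))
E
```

```text
pics
{'clock': 0.0, 'q': array([ 1.1292934 ,  0.70711119, -0.02761983,  1.48497824,  0.02199504,
        0.95090866, -0.07546338]), 'qd': array([ 7.44508854e-04, -4.53311594e-04,  6.83300107e-04,  7.59691890e-04,
       -4.45748646e-04, -9.37185835e-05,  1.19950504e-03]), 'joint_efforts': array([-4.54854540e-03, -8.83239770e+01,  1.23385895e+00, -2.36183918e+01,
        1.68240373e-02,  6.40910657e-03,  9.64614287e-06]), 'tcp_pos': array([ 0.22374489, -0.52948732,  0.30342758]), 'tcp_rot': array([-5.37448793e-04,  9.80082463e-01,  1.98590183e-01, -1.24070679e-04]), 'contact_force': array([-0.37714059,  0.25726853,  0.12598297]), 'moment': array([-0.01950152,  0.01419057, -0.0861073 ]), 'gripper_force': 0.0, 'gripper_width': 0.08542962226710853}
{'fov_y': 57.805090743466096, 'cx': 316.77849098778273, 'cy': 196.94533837701542, 'view': array([[-0.81811624, -0.57496544, -0.01002813,  0.44535194],
       [ 0.32492134, -0.4765769 ,  0.81688468, -0.25274798],
       [-0.47445964,  0.66504827,  0.57671384, -0.71475291],
       [ 0.        ,  0.        ,  0.        ,  1.        ]])}
side stan
[... 1794 characters left out ...]
265. 170.]
top tin 0.96 [ 0.637 -0.107 -0.005] [354. 174.]
top tray 0.75 [ 0.485 -0.348 -0.003] [432. 225.]
top pad 0.64 [ 0.573 -0.347  0.01 ] [433. 196.]
top tape 0.54 [ 0.398 -0.343  0.004] [432. 253.]
top tape 0.26 [ 0.488 -0.351 -0.001] [433. 224.]
top tape 0.2 [ 0.374 -0.014  0.   ] [322. 260.]
top carton 0.73 [ 0.487 -0.344  0.006] [432. 224.]
top carton 0.69 [ 0.464  0.203 -0.001] [251. 229.]
top carton 0.53 [ 0.488 -0.351 -0.001] [433. 224.]
top phone 0.89 [0.491 0.343 0.001] [205. 220.]
top glue 0.66 [ 0.463  0.205 -0.004] [251. 230.]
top block 0.78 [ 0.45  -0.132 -0.001] [362. 235.]
top brush 0.72 [ 0.371 -0.015 -0.005] [323. 261.]
top brush 0.21 [ 0.547  0.133 -0.008] [275. 202.]
```

```bash
python3 -c "
import cv2
for n in ('side','top'):
    a=cv2.imread(f'pics/{n}.png'); cv2.imwrite(f'pics/{n}_v.png',cv2.resize(a,(800,500),interpolation=cv2.INTER_CUBIC))"
```

```text
(no output)
```

View pics/side_v.png

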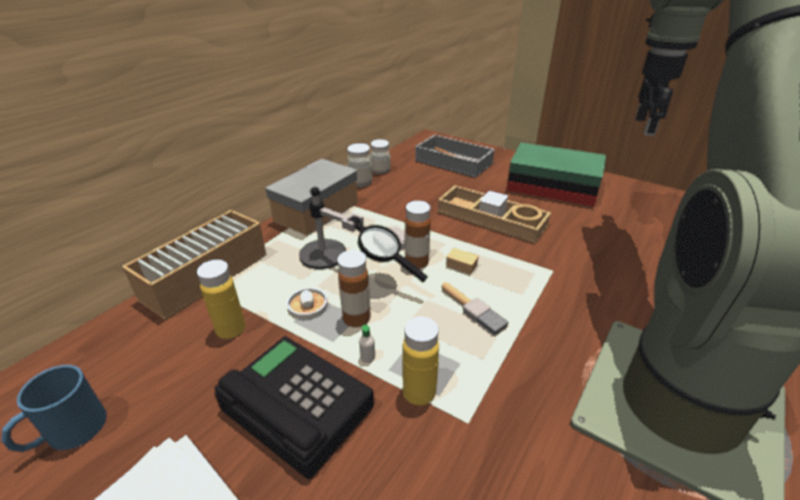

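View pics/top_v.png

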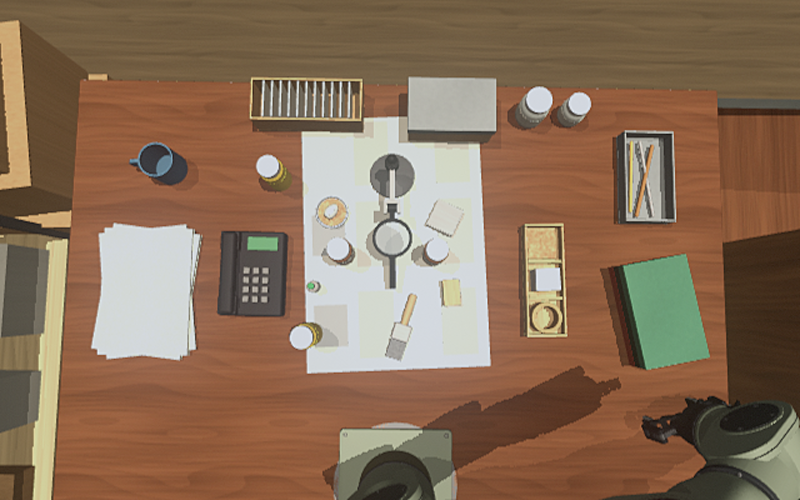

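Side view (800‑px picture): the amber jars stand at (352,290) and (417,235), and the yellow look-alikes at (221,300) and (420,360). The dish with the egg is at (307,302) and the tray at (493,213).
Top view: the dish (331,212) lies on the +y (left) side. The amber jars are at (339,252) and (435,252), the cork bay at (544,242), and the handle at (392,270) points at the robot.

Candidates for jar_a, with full-resolution top pixels:
- amber left (275,202)
- amber right (345,204), which is jar_b
- yellow (225,145)
- yellow (245,268)
- two white-capped pale jars (430,85) and (460,88)

I choose the amber left one, on the dish's side, at about (0.546, 0.132).

```bash
cat >> h.py <<'E'
def tool(pos,yaw,tilt=0.):  # tilt: rotate tool about the world axis that is tool y (positive: see use)
    r=R.from_euler('z',yaw)*R.from_euler('x',np.pi)*R.from_euler('y',tilt)
    T=np.eye(4);T[:3,:3]=r.as_matrix();T[:3,3]=pos;return T
def cur():
    s=sense();q=s["tcp_rot"];T=np.eye(4);T[:3,:3]=R.from_quat([*q[1:],q[0]]).as_matrix();T[:3,3]=s["tcp_pos"];return T
def plan(T0,T1,n):
    """n identical rows (constant screw motion) from T0 to T1"""
    D=np.linalg.inv(T0)@T1
    rv=R.from_matrix(D[:3,:3]).as_rotvec()/n; S=R.from_rotvec(rv).as_matrix()
    A=sum(np.linalg.matrix_power(S,k) for k in range(n)); t=np.linalg.solve(A,D[:3,3])
    print(n,"rows of",(t*1e3).round(2),rv.round(4)); 
    M=np.eye(4);M[:3,:3]=S;M[:3,3]=t
    print(" mid",(T0@np.linalg.matrix_power(M,n//2))[:3,3].round(3))
E
python3 - <<'E'
from h import *
plan(cur(),tool([0.50,0.132,0.36],1.57),20)
E
```

```text
20 rows of [37.06 -8.28 -2.81] [-0.     -0.     -0.0585]
 mid [ 0.462 -0.24   0.332]
```

```bash
python3 -m inch '[37,-8.3,-2.8,0,0,-0.0585, 37,-8.3,-2.8,0,0,-0.0585, 37,-8.3,-2.8,0,0,-0.0585, 37,-8.3,-2.8,0,0,-0.0585, 37,-8.3,-2.8,0,0,-0.0585, 37,-8.3,-2.8,0,0,-0.0585, 37,-8.3,-2.8,0,0,-0.0585, 37,-8.3,-2.8,0,0,-0.0585, 37,-8.3,-2.8,0,0,-0.0585, 37,-8.3,-2.8,0,0,-0.0585]' 85 30
python3 -m inch '[37,-8.3,-2.8,0,0,-0.0585, 37,-8.3,-2.8,0,0,-0.0585, 37,-8.3,-2.8,0,0,-0.0585, 37,-8.3,-2.8,0,0,-0.0585, 37,-8.3,-2.8,0,0,-0.0585, 37,-8.3,-2.8,0,0,-0.0585, 37,-8.3,-2.8,0,0,-0.0585, 37,-8.3,-2.8,0,0,-0.0585, 37,-8.3,-2.8,0,0,-0.0585, 37,-8.3,-2.8,0,0,-0.0585]'
python3 - <<'E'
from h import *
print(sense()["q"].round(2))
c="wrist"; V=np.array(vision.camera_model(c)["view"]); print(np.linalg.inv(V).round(3))
im,d=vision.capture(c); cv2.imwrite("pics/w1.png",im[:,:,::-1])
for t in ["jar_a","dish","stand","lens","handle","pivot"]:
    for r in vision.place_of(t,c)[:2]: 
        w=toworld(r["centre"],c,V); print(t,round(r["conf"],2),w.round(4),np.round(project(w,c)))
u,v=map(int,project([.5465,.132,.145],c)); print(u,v,d[max(0,v-3):v+4:3,max(0,u-3):u+4:3])
# cap top from depth: world points at z>0.135
m=vision.camera_model(c);f=200/np.tan(np.radians(m["fov_y"])/2)
vv,uu=np.mgrid[:400,:640]; P=np.stack([(uu-m["cx"])/f*d,-(vv-m["cy"])/f*d,-d,np.ones_like(d)],-1)@np.linalg.inv(V).T
k=(d>0)&(P[...,2]>.13)&(P[...,2]<.16)&(abs(P[...,0]-.5465)<.05)&(abs(P[...,1]-.132)<.05)
print(k.sum(),P[k][:,:3].mean(0),P[k].min(0),P[k].max(0))
E
```

```text
clock: 2.6
tcp_pos: [0.4616, -0.2392, 0.3321]
tcp_rot: [0.0, 0.881, 0.474, 0.0]
contact_force: [0.6, -0.1, 0.0]
gripper_width: 0.0849
gripper_force: 0.0
clock: 3.6
tcp_pos: [0.4988, 0.1328, 0.3601]
tcp_rot: [0.0, 0.707, 0.708, 0.0]
contact_force: [-0.0, 0.3, -0.1]
gripper_width: 0.0849
gripper_force: 0.0
[-0.15  0.56 -0.31  1.6   0.19  1.01 -0.51]
[[ 1.    -0.001 -0.001  0.499]
 [ 0.001  0.958  0.285  0.204]
 [ 0.001 -0.285  0.958  0.431]
 [ 0.     0.     0.     1.   ]]
jar_a 0.96 [0.3514 0.2025 0.0026] [191. 101.]
jar_a 0.94 [5.446e-01 1.322e-01 2.000e-04] [350. 160.]
dish 0.88 [ 6.473e-01  1.608e-01 -5.000e-04] [434. 134.]
stand 0.7 [ 0.5424 -0.0922  0.0025] [344. 311.]
stand 0.64 [ 0.6373 -0.1146  0.0017] [408. 324.]
lens 0.83 [0.5751 0.0095 0.099 ] [384. 282.]
handle 0.92 [0.4963 0.0105 0.0658] [311. 266.]
368 181 [[0.29135033 0.29069555 0.29196963]
 [0.29244685 0.29248592 0.29166183]
 [0.29292497 0.2931187  0.2934206 ]]
2686 [0.54505623 0.13277774 0.14567707] [0.52104447 0.10661579 0.13000634 1.        ] [0.57055192 0.15581135 0.14850894 1.        ]
```

View pics/w1.png

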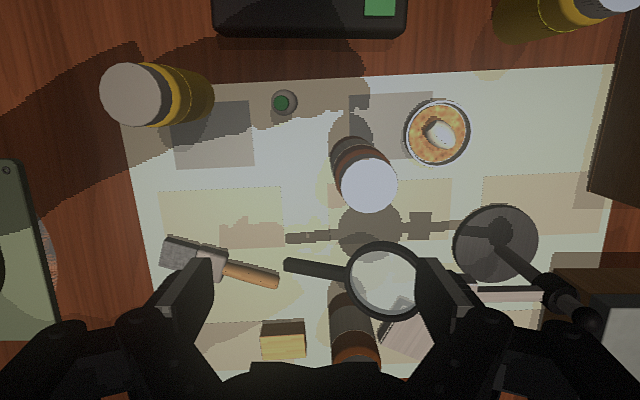

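The wrist picture shows the chosen amber jar's cap at (368,181), next to the dish (437,132). A yellow jar is at (135,95), and the other amber jar is at (355,330) beyond the magnifier. The cap is centred at (0.546, 0.1315) with its top at z 0.145.

```bash
python3 -m inch '[-0.4,11.8,20,0,0,0, -0.4,11.8,20,0,0,0, -0.3,11.8,20,0,0,0, -0.2,11.8,20,0,0,0, 0,0,17,0,0,0, 0,0,17,0,0,0, 0,0,17,0,0,0, 0,0,17,0,0,0, 0,0,17,0,0,0, 0,0,17,0,0,0]'
python3 -m inch '[0,0,0,0,0,0, 0,0,0,0,0,0, 0,0,0,0,0,0, 0,0,0,0,0,0, 0,0,0,0,0,0, 0,0,0,0,0,0, 0,0,0,0,0,0, 0,0,0,0,0,0, 0,0,0,0,0,0, 0,0,0,0,0,0]' 40 50
```

```text
clock: 4.95
tcp_pos: [0.5465, 0.129, 0.1772]
tcp_rot: [0.0, 0.708, 0.706, -0.0]
contact_force: [1.2, -1.1, -0.2]
gripper_width: 0.085
gripper_force: 0.0
clock: 5.95
tcp_pos: [0.5466, 0.1298, 0.1793]
tcp_rot: [0.0, 0.708, 0.707, 0.001]
contact_force: [-1.4, -0.9, 5.2]
gripper_width: 0.0517
gripper_force: 51.0
```

```bash
python3 -m inch '[0,0,-10,0,0,0, 0,0,-20,0,0,0, 0,0,-24,0,0,0, 0,0,-24,0,0,0, 0,0,-24,0,0,0, 0,0,-24,0,0,0, 0,0,-24,0,0,0, 0,0,-24,0,0,0, 0,0,-20,0,0,0, 0,0,-10,0,0,0]'
python3 - <<'E'
from h import *
print(sense()["gripper_force"],sense()["gripper_width"],sense()["q"].round(2))
plan(cur(),tool([0.573,-0.345,0.378],1.0),20)
E
```

```text
clock: 6.95
tcp_pos: [0.5462, 0.1299, 0.3845]
tcp_rot: [0.001, 0.708, 0.707, 0.001]
contact_force: [0.5, -0.1, -2.5]
gripper_width: 0.0519
gripper_force: 53.0
53.04303337354213 0.051903101641490326 [-0.14  0.61 -0.3   1.39  0.19  1.16 -0.46]
20 rows of [-22.82   7.77   0.32] [ 0.0001 -0.0001  0.0285]
 mid [ 0.594 -0.106  0.381]
```

```bash
python3 -m inch '[-12,4,0,0,0,0.015, -23,7.8,0.3,0,0,0.0285, -23,7.8,0.3,0,0,0.0285, -23,7.8,0.3,0,0,0.0285, -23,7.8,0.3,0,0,0.0285, -23,7.8,0.3,0,0,0.0285, -23,7.8,0.3,0,0,0.0285, -23,7.8,0.3,0,0,0.0285, -23,7.8,0.3,0,0,0.0285, -23,7.8,0.3,0,0,0.0285]'
python3 -m inch '[-23,7.8,0.3,0,0,0.0285, -23,7.8,0.3,0,0,0.0285, -23,7.8,0.3,0,0,0.0285, -23,7.8,0.3,0,0,0.0285, -23,7.8,0.3,0,0,0.0285, -23,7.8,0.3,0,0,0.0285, -23,7.8,0.3,0,0,0.0285, -18,6,0.3,0,0,0.0285, -12,4,0,0,0,0.0285, 0,0,0,0,0,0]'
python3 - <<'E'
from h import *
print(sense()["q"].round(2))
T=cur();print(T[:3,3])
Vw=np.array(vision.camera_model("wrist")["view"])
for c in ("wrist","side","top"):
    V=np.array(vision.camera_model(c)["view"])
    im,d=vision.capture(c); cv2.imwrite(f"pics/{c}2.png",im[:,:,::-1])
    for t in ["pad","tray","carton","jar_a"]:
        for r in vision.place_of(t,c)[:2]:
            w=toworld(r["centre"],c,V); print(c,t,round(r["conf"],2),w.round(4),np.round(project(w,c)))
    # tray wall rim points from depth (z .036-.044)
    m=vision.camera_model(c);f=200/np.tan(np.radians(m["fov_y"])/2)
    vv,uu=np.mgrid[:400,:640]; P=np.stack([(uu-m["cx"])/f*d,-(vv-m["cy"])/f*d,-d,np.ones_like(d)],-1)@np.linalg.inv(V).T
    k=(d>0)&(P[...,2]>.034)&(P[...,2]<.046)&(abs(P[...,0]-.486)<.16)&(abs(P[...,1]+.346)<.07)
    q=P[k]; 
    if len(q): print(c,k.sum(),np.percentile(q[:,0],[1,99]).round(3),np.percentile(q[:,1],[1,99]).round(3))
E
```

```text
clock: 7.95
tcp_pos: [0.5926, -0.0979, 0.3783]
tcp_rot: [-0.0, 0.797, 0.604, -0.001]
contact_force: [0.3, 0.3, -3.1]
gripper_width: 0.0518
gripper_force: 53.0
clock: 8.95
tcp_pos: [0.5819, -0.2983, 0.3763]
tcp_rot: [-0.0, 0.868, 0.496, -0.0]
contact_force: [-1.4, 0.2, -2.9]
gripper_width: 0.0518
gripper_force: 52.9
[ 0.49  0.79 -0.17  1.    0.13  1.35 -0.19]
[ 0.58186582 -0.298333    0.37626164]
wrist carton 0.85 [ 0.4867 -0.3533  0.0068] [273. 226.]
wrist jar_a 0.97 [ 0.5444 -0.0915 -0.0007] [197.  21.]
wrist jar_a 0.84 [ 0.5781 -0.2965  0.2009] [307. 200.]
wrist 1911 [0.355 0.622] [-0.394 -0.302]
side pad 0.44 [ 0.5746 -0.3454  0.0048] [369. 166.]
side tray 0.94 [ 0.489  -0.3492  0.0026] [392. 174.]
side carton 0.61 [ 0.7404  0.0206 -0.002 ] [258. 205.]
side carton 0.57 [ 0.4861 -0.3525  0.006 ] [394. 173.]
side jar_a 0.98 [0.7242 0.2944 0.0017] [184. 263.]
side jar_a 0.79 [ 0.35    0.2095 -0.0008] [336. 314.]
side 643 [0.355 0.621] [-0.396 -0.298]
top pad 0.65 [ 0.5711 -0.3469  0.0085] [433. 196.]
top pad 0.65 [0.4948 0.0146 0.0617] [313. 219.]
top tray 0.72 [ 0.4868 -0.3493 -0.0012] [433. 224.]
top carton 0.78 [ 0.4843 -0.345   0.0014] [432. 225.]
top jar_a 0.9 [ 0.5856 -0.2927  0.195 ] [431. 183.]
top jar_a 0.87 [0.3532 0.2139 0.0004] [247. 266.]
top 236 [0.374 0.612] [-0.375 -0.299]
```

View pics/wrist2.png

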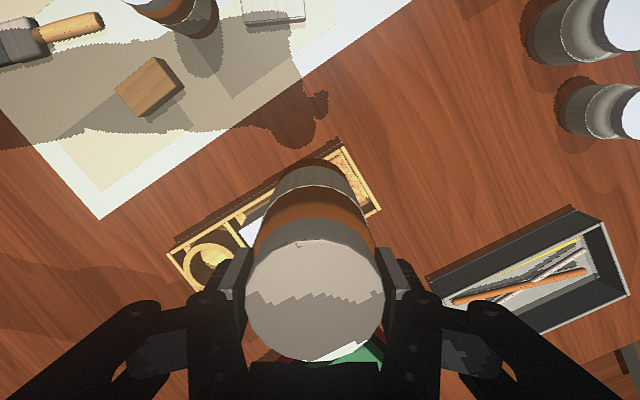

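The jar hangs upright in the fingers (cap at (315,300)). The tray lies square with its rim, x 0.355–0.622 and y −0.395 to −0.300, so the cork bay is at about (0.575, −0.3475).

Run:
```python
from h import *
T=cur();plan(T,tool([0.575,-0.3475,0.276],1.038),5)
```

```text
5 rows of [-9.53  3.85 20.16] [-0.     -0.      0.0008]
 mid [ 0.58  -0.317  0.336]
```

```bash
python3 -m inch '[-9.5,3.85,20,0,0,0, -9.5,3.85,20,0,0,0, -9.5,3.85,20,0,0,0, -9.5,3.85,20,0,0,0, -9.5,3.85,20,0,0,0, 0,0,20,0,0,0, 0,0,20,0,0,0, 0,0,20,0,0,0, 0,0,15,0,0,0, 0,0,3,0,0,0]'
python3 -m inch '[0,0,0,0,0,0, 0,0,1,0,0,0, 0,0,1,0,0,0, 0,0,1,0,0,0, 0,0,1,0,0,0, 0,0,1,0,0,0, 0,0,1,0,0,0, 0,0,0,0,0,0, 0,0,0,0,0,0, 0,0,0,0,0,0]'
```

```text
clock: 10.7
tcp_pos: [0.5747, -0.3471, 0.1971]
tcp_rot: [-0.001, 0.867, 0.498, -0.001]
contact_force: [0.1, -0.3, -3.3]
gripper_width: 0.0517
gripper_force: 53.2
clock: 11.7
tcp_pos: [0.5752, -0.3474, 0.1928]
tcp_rot: [-0.0, 0.867, 0.498, 0.0]
contact_force: [0.5, 0.1, -3.9]
gripper_width: 0.0514
gripper_force: 53.2
```

```bash
python3 -m inch '[0,0,1,0,0,0, 0,0,1,0,0,0, 0,0,1,0,0,0, 0,0,1,0,0,0, 0,0,0.5,0,0,0, 0,0,0,0,0,0, 0,0,0,0,0,0, 0,0,0,0,0,0, 0,0,0,0,0,0, 0,0,0,0,0,0]'
```

```text
clock: 12.7
tcp_pos: [0.5752, -0.3474, 0.1884]
tcp_rot: [0.0, 0.867, 0.498, 0.0]
contact_force: [-1.4, 0.3, 3.4]
gripper_width: 0.0515
gripper_force: 54.4
```

```bash
python3 -m inch '[0,0,0,0,0,0, 0,0,0,0,0,0, 0,0,0,0,0,0, 0,0,0,0,0,0, 0,0,0,0,0,0, 0,0,0,0,0,0, 0,0,-5,0,0,0, 0,0,-15,0,0,0, 0,0,-25,0,0,0, 0,0,-30,0,0,0]' 85
python3 - <<'E'
from h import *
c="top"; V=np.array(vision.camera_model(c)["view"])
V2=np.array(vision.camera_model("side")["view"])
acc={}
for i in range(3):
  for c in ("side","top"):
    V=np.array(vision.camera_model(c)["view"]); im,d=vision.capture(c)
    for t in ["stand","pivot","lens","handle","dish","jar_a"]:
        if t=="jar_a" and i: continue
        for r in vision.place_of(t,c)[:(4 if t=="jar_a" else 1)]:
            w=toworld(r["centre"],c,V)
            if t=="jar_a": print(c,round(r["conf"],2),w.round(3))
            else: acc.setdefault((t,c),[]).append(w)
for k,v in acc.items(): print(k,np.mean(v,0).round(4),np.std(v,0).round(4))
E
```

```text
clock: 13.7
tcp_pos: [0.5749, -0.3473, 0.2639]
tcp_rot: [-0.001, 0.867, 0.498, -0.0]
contact_force: [0.3, -0.7, 0.0]
gripper_width: 0.0848
gripper_force: 0.0
side 0.74 [ 0.573 -0.344  0.011]
side 0.74 [0.35  0.21  0.002]
side 0.61 [0.725 0.296 0.001]
side 0.58 [ 0.546 -0.08  -0.002]
top 0.93 [ 0.547 -0.087 -0.001]
top 0.84 [ 0.723  0.291 -0.006]
top 0.71 [ 0.576 -0.344  0.008]
top 0.68 [ 0.351  0.211 -0.   ]
('stand', 'side') [7.402e-01 1.930e-02 7.000e-04] [0.0007 0.0009 0.0008]
('pivot', 'side') [0.6391 0.0166 0.1257] [0.002  0.0015 0.0017]
('lens', 'side') [0.5777 0.0169 0.0956] [0.0015 0.0007 0.0015]
('handle', 'side') [0.4963 0.0106 0.064 ] [0.0009 0.0005 0.0003]
('dish', 'side') [0.6494 0.1615 0.0013] [0.0015 0.0014 0.0007]
('stand', 'top') [0.7412 0.0166 0.0018] [0.0018 0.0001 0.0003]
('pivot', 'top') [0.5487 0.0055 0.0814] [0.1266 0.0144 0.0581]
('lens', 'top') [0.5734 0.014  0.0971] [0.0005 0.0009 0.0003]
('handle', 'top') [0.4919 0.0141 0.0598] [0.0002 0.0003 0.0005]
('dish', 'top') [ 0.6458  0.163  -0.0017] [0.0001 0.0025 0.0007]
```

The jar stands on the cork at (0.575, −0.344). Next is the handle.

Run:
```python
from h import *
plan(cur(),tool([0.494,0.0125,0.28],3.16),20)
```

```text
20 rows of [21.67  5.66 -0.83] [ 0.     -0.     -0.1059]
 mid [ 0.64  -0.144  0.272]
```

```bash
python3 -m inch '[21.7,5.7,-2,0,0,-0.106, 21.7,5.7,-2,0,0,-0.106, 21.7,5.7,-2,0,0,-0.106, 21.7,5.7,-2,0,0,-0.106, 21.7,5.7,-2,0,0,-0.106, 21.7,5.7,-2,0,0,-0.106, 21.7,5.7,-2,0,0,-0.106, 21.7,5.7,-2,0,0,-0.106, 21.7,5.7,-2,0,0,-0.106, 21.7,5.7,-2,0,0,-0.106]' 50 30
python3 -m inch '[21.7,5.7,0,0,0,-0.106, 21.7,5.7,0,0,0,-0.106, 21.7,5.7,0,0,0,-0.106, 21.7,5.7,0,0,0,-0.106, 21.7,5.7,0,0,0,-0.106, 21.7,5.7,0,0,0,-0.106, 21.7,5.7,0,0,0,-0.106, 21.7,5.7,0,0,0,-0.106, 21.7,5.7,0,0,0,-0.106, 21.7,5.7,0,0,0,-0.106]'
python3 - <<'E'
from h import *
print(sense()["q"].round(2))
c="wrist"; V=np.array(vision.camera_model(c)["view"])
im,d=vision.capture(c); cv2.imwrite("pics/w3.png",im[:,:,::-1])
for t in ["lens","handle","pivot","stand"]:
    for r in vision.place_of(t,c)[:1]:
        w=toworld(r["centre"],c,V); print(t,round(r["conf"],2),w.round(4),np.round(project(w,c)))
E
```

```text
clock: 16.6
tcp_pos: [0.6403, -0.1424, 0.2833]
tcp_rot: [-0.0, 0.495, 0.869, 0.0]
contact_force: [0.2, -0.3, 0.4]
gripper_width: 0.0499
gripper_force: 0.0
clock: 17.6
tcp_pos: [0.4934, 0.0136, 0.2834]
tcp_rot: [0.0, -0.012, 1.0, 0.0]
contact_force: [-0.1, 0.3, -0.2]
gripper_width: 0.0501
gripper_force: 0.0
[ 0.29  0.69 -0.7   1.79  0.57  0.87  0.92]
lens 0.83 [0.5769 0.0103 0.0988] [309. 291.]
handle 0.56 [0.499  0.0103 0.0675] [313. 191.]
pivot 0.58 [0.6456 0.0173 0.1243] [318. 379.]
stand 0.79 [0.7374 0.0135 0.003 ] [312. 362.]
```

View pics/w3.png

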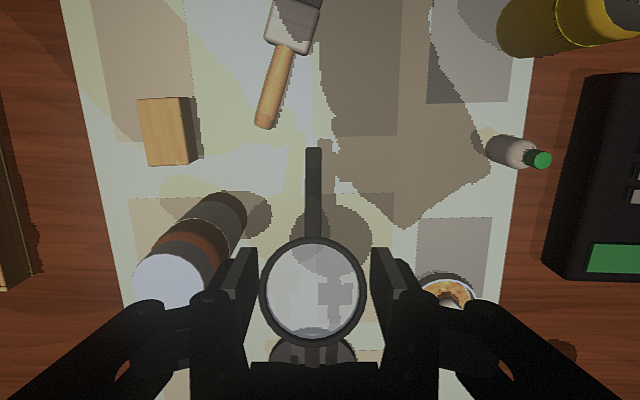

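The wrist view shows the handle bar upright at (313,190), centred between the fingers. Jar_b (170,280) is clear on the left and the glue (520,153) is out of the way.

```bash
python3 -m inch '[0,-0.5,18,0,0,0, 0,-0.5,20,0,0,0, 0,-0.5,20,0,0,0, 0,-0.5,20,0,0,0, 0,0,20,0,0,0, 0,0,20,0,0,0, 0,0,20,0,0,0, 0,0,15,0,0,0, 0,0,10,0,0,0, 0,0,4,0,0,0]'
python3 -m inch '[0,0,0,0,0,0, 0,0,0,0,0,0, 0,0,0,0,0,0, 0,0,0,0,0,0, 0,0,0,0,0,0, 0,0,0,0,0,0, 0,0,0,0,0,0, 0,0,0,0,0,0, 0,0,0,0,0,0, 0,0,0,0,0,0]' 5 30
python3 - <<'E'
from h import *
T0=cur(); T=T0.copy();S=np.array([.741,.017])
print(sense()["q"].round(2),sense()["moment"].round(2),np.linalg.norm(T[:2,3]-S),S-T[:2,3])
for a in (-1.0,):
    r=R.from_euler('z',a).as_matrix();G=np.eye(4);G[:3,:3]=r@T0[:3,:3];G[:3,3]=T0[:3,3]
    G[:2,3]=S+r[:2,:2]@(T0[:2,3]-S); print(G[:3,3]); plan(T0,G,20)
E
```

```text
clock: 18.85
tcp_pos: [0.4943, 0.011, 0.1155]
tcp_rot: [-0.0, -0.01, 1.0, -0.0]
contact_force: [-0.1, 0.7, 0.4]
gripper_width: 0.05
gripper_force: 0.0
clock: 19.85
tcp_pos: [0.4946, 0.0112, 0.1165]
tcp_rot: [0.0, -0.01, 1.0, 0.0]
contact_force: [5.3, 0.3, 4.7]
gripper_width: 0.0133
gripper_force: 34.1
[ 0.15  0.94 -0.44  1.94  0.87  0.46  0.66] [-0.07 -1.17  0.14] 0.24649238161949877 [0.24642328 0.00583613]
[0.602946   0.22120477 0.11646709]
20 rows of [-0.26 12.32  0.  ] [ 0.   -0.    0.05]
 mid [0.522 0.13  0.116]
```

```bash
python3 -m inch '[-0.26,12.3,0,0,0,0.05, -0.26,12.3,0,0,0,0.05, -0.26,12.3,0,0,0,0.05, -0.26,12.3,0,0,0,0.05, -0.26,12.3,0,0,0,0.05, -0.26,12.3,0,0,0,0.05, -0.26,12.3,0,0,0,0.05, -0.26,12.3,0,0,0,0.05, -0.26,12.3,0,0,0,0.05, 0,0,0,0,0,0]'
```

```text
clock: 20.85
tcp_pos: [0.5168, 0.1198, 0.1164]
tcp_rot: [0.001, 0.214, 0.977, 0.0]
contact_force: [4.9, -2.1, 3.2]
gripper_width: 0.0135
gripper_force: 34.0
```

Forces stay low, so I'll continue the rest of the swing.

```bash
python3 -m inch '[-0.26,12.3,0,0,0,0.05, -0.26,12.3,0,0,0,0.05, -0.26,12.3,0,0,0,0.05, -0.26,12.3,0,0,0,0.05, -0.26,12.3,0,0,0,0.05, -0.26,12.3,0,0,0,0.05, -0.26,12.3,0,0,0,0.05, -0.26,12.3,0,0,0,0.05, -0.26,12.3,0,0,0,0.05, -0.26,12.3,0,0,0,0.05]'
python3 - <<'E'
from h import *
T0=cur(); T=T0.copy()
print(sense()["q"].round(2),sense()["contact_force"].round(1))
for i in range(2):
  for c in ("side","top"):
    V=np.array(vision.camera_model(c)["view"]); im,d=vision.capture(c); cv2.imwrite(f"pics/{c}4.png",im[:,:,::-1])
    for t in ["lens","handle","pivot","stand","dish"]:
      for r in vision.place_of(t,c)[:1]:
        w=toworld(r["centre"],c,V); print(c,t,round(r["conf"],2),w.round(4))
E
```

```text
clock: 21.85
tcp_pos: [0.5924, 0.2136, 0.1162]
tcp_rot: [-0.0, 0.449, 0.893, -0.001]
contact_force: [2.2, -2.6, 4.0]
gripper_width: 0.0135
gripper_force: 34.0
[-0.26  1.04 -0.29  1.43  0.39  0.73 -0.07] [ 2.2 -2.6  4. ]
side lens 0.58 [0.6378 0.1501 0.0956]
side handle 0.75 [0.5946 0.2113 0.063 ]
side pivot 0.58 [0.6777 0.0991 0.125 ]
side stand 0.6 [ 0.7426  0.0191 -0.0021]
side dish 0.66 [0.6513 0.1598 0.001 ]
top lens 0.95 [0.638  0.1496 0.099 ]
top pivot 0.81 [0.6794 0.0999 0.1234]
top stand 0.67 [7.383e-01 1.670e-02 5.000e-04]
side lens 0.76 [0.6402 0.152  0.0979]
side handle 0.64 [0.5956 0.2113 0.0642]
side pivot 0.55 [0.6761 0.0972 0.129 ]
side stand 0.76 [0.7383 0.0223 0.0023]
side dish 0.54 [6.487e-01 1.647e-01 3.000e-04]
top lens 0.69 [0.6409 0.1487 0.0997]
top stand 0.79 [ 0.7447  0.0137 -0.0014]
```

Run:
```python
from h import *
T0=cur();S=np.array([.741,.0175,0])
def rot(T,P,rv):
    r=R.from_rotvec(rv).as_matrix();G=T.copy();G[:3,:3]=r@T[:3,:3];G[:3,3]=P+r@(T[:3,3]-P);return G
A=rot(T0,S,[0,0,-.082]); plan(T0,A,3)
d=A[:3,3]-S; d[2]=0; d/=np.linalg.norm(d); piv=S+.1*d+[0,0,.125]
ax=np.cross(d,[0,0,1])  # +rot lifts d
B=rot(A,piv,ax*.395); plan(A,B,16); print(A[:3,3],B[:3,3],piv)
g=A[:3,3]+.052*A[:3,2]-piv; print(np.degrees(np.arctan2(g[2],g@d)))
```

```text
3 rows of [-0.04  6.72 -0.  ] [0.     0.     0.0273]
 mid [0.598 0.217 0.116]
16 rows of [ 0.17 -0.   -3.61] [ 0.0002  0.0247 -0.    ]
 mid [0.609 0.224 0.145]
[0.60882649 0.2249941  0.11626022] [0.61306037 0.21834749 0.17312119] [0.68727432 0.10184187 0.125     ]
-22.58721086146382
```

```bash
python3 -m inch '[0,6.7,0,0,0,0.0273, 0,6.7,0,0,0,0.0273, 0,6.7,0,0,0,0.0273, 0,0,0,0,0,0, 0.2,0,-3.6,0,0.0247,0, 0.2,0,-3.6,0,0.0247,0, 0.2,0,-3.6,0,0.0247,0, 0.2,0,-3.6,0,0.0247,0, 0.2,0,-3.6,0,0.0247,0, 0,0,0,0,0,0]'
python3 - <<'E'
from h import *
print(sense()["q"].round(2),sense()["moment"].round(2))
E
```

```text
clock: 24.05
tcp_pos: [0.6093, 0.2252, 0.1346]
tcp_rot: [-0.054, 0.485, 0.873, 0.03]
contact_force: [3.6, -4.5, 4.0]
gripper_width: 0.0131
gripper_force: 34.1
[-0.2   1.06 -0.38  1.31  0.28  0.85 -0.03] [-1.13 -0.91  0.07]
```

```bash
python3 -m inch '[0.2,0,-3.6,0,0.0247,0, 0.2,0,-3.6,0,0.0247,0, 0.2,0,-3.6,0,0.0247,0, 0.2,0,-3.6,0,0.0247,0, 0.2,0,-3.6,0,0.0247,0, 0.2,0,-3.6,0,0.0247,0, 0.2,0,-3.6,0,0.0247,0, 0.2,0,-3.6,0,0.0247,0, 0.2,0,-3.6,0,0.0247,0, 0,0,0,0,0,0]'
cat > look.py <<'E'
from h import *
s=sense();print(s["q"].round(2),s["contact_force"].round(1),s["moment"].round(2))
T=cur();print("grip pt",(T[:3,3]+.052*T[:3,2]).round(4))
acc={}
for i in range(3):
  for c in ("side","top"):
    V=np.array(vision.camera_model(c)["view"]); im,d=vision.capture(c); cv2.imwrite(f"pics/{c}5.png",im[:,:,::-1])
    for t in ["lens","handle","pivot","dish"]:
      for r in vision.place_of(t,c)[:1]:
        acc.setdefault((t,c),[]).append(toworld(r["centre"],c,V))
    # rim pixels -> plane
    for r in vision.cut_out("lens",c)[:1]:
        m=vision.camera_model(c);f=200/np.tan(np.radians(m["fov_y"])/2)
        v,u=np.nonzero(r["region"]);z=d[v,u]
        P=(np.stack([(u-m["cx"])/f*z,-(v-m["cy"])/f*z,-z,np.ones_like(z)],-1)@np.linalg.inv(V).T)[:,:3]
        P=P[(P[:,2]>.09)&(P[:,2]<.2)&(abs(P[:,:2]-[.648,.1625]).max(1)<.15)]
        dd=np.array([-.541,.841]);a=(P[:,:2]-[.741,.0175])@dd
        k=(a>.122)&(a<.29)
        if k.sum()>30: 
            p=np.polyfit(a[k],P[k,2],1); print(c,"n",k.sum(),"slope",p[0].round(3),"z@.17",np.polyval(p,.17).round(4), "bins",[(round(x,2),np.median(P[k,2][abs(a[k]-x)<.01]).round(4)) for x in (.13,.15,.17,.19,.21,.23,.25,.28) if (abs(a[k]-x)<.01).sum()>3])
for k,v in acc.items(): print(k,len(v),np.median(v,0).round(4),np.std(v,0).round(4))
E
python3 look.py
```

```text
clock: 25.05
tcp_pos: [0.6121, 0.2204, 0.1662]
tcp_rot: [-0.15, 0.478, 0.861, 0.084]
contact_force: [5.3, -6.6, 3.4]
gripper_width: 0.0136
gripper_force: 34.2
[-0.06  1.08 -0.54  1.22  0.16  0.99  0.11] [ 5.3 -6.6  3.4] [-1.66 -1.14  0.16]
grip pt [0.6028 0.2353 0.1172]
side n 282 slope 0.006 z@.17 0.1243 bins [(0.15, np.float64(0.1246)), (0.17, np.float64(0.1244)), (0.19, np.float64(0.1234)), (0.21, np.float64(0.1252)), (0.23, np.float64(0.1266)), (0.25, np.float64(0.1262)), (0.28, np.float64(0.1233))]
top n 39 slope 0.004 z@.17 0.1215 bins [(0.28, np.float64(0.1221))]
side n 229 slope -0.015 z@.17 0.124 bins [(0.17, np.float64(0.1244)), (0.19, np.float64(0.1231)), (0.21, np.float64(0.1257)), (0.25, np.float64(0.125)), (0.28, np.float64(0.1228))]
side n 240 slope -0.012 z@.17 0.1239 bins [(0.15, np.float64(0.1252)), (0.17, np.float64(0.1244)), (0.19, np.float64(0.1233)), (0.21, np.float64(0.1268)), (0.23, np.float64(0.1262)), (0.25, np.float64(0.125)), (0.28, np.float64(0.1228))]
top n 41 slope -0.097 z@.17 0.1318 bins [(0.28, np.float64(0.1212))]
('lens', 'side') 3 [0.6504 0.1627 0.1189] [0.0006 0.0007 0.0009]
('handle', 'side') 3 [0.6029 0.2322 0.1182] [0.0017 0.0004 0.0008]
('pivot', 'side') 3 [0.6822 0.1029 0.1257] [0.0007 0.0025 0.0004]
('dish', 'side') 3 [0.6501 0.1632 0.0018] [0.0003 0.0008 0.0026]
('handle', 'top') 3 [0.5998 0.2344 0.1147] [0.0013 0.0006 0.0014]
('pivot', 'top') 3 [0.6876 0.104  0.1232] [0.0012 0.0009 0.0009]
('dish', 'top') 1 [0.74   0.0151 0.0032] [0. 0. 0.]
```

```bash
python3 -m inch '[0.2,0,-3.6,0,0.0247,0, 0.2,0,-3.6,0,0.0247,0, 0,0,0,0,0,0, 0,0,0,0,0,0, 0,0,0,0,0,0, 0,0,0,0,0,0, 0,0,0,0,0,0, 0,0,0,0,0,0, 0,0,0,0,0,0, 0,0,0,0,0,0]'
python3 look.py
```

```text
clock: 27.85
tcp_pos: [0.6132, 0.2186, 0.1729]
tcp_rot: [-0.171, 0.476, 0.858, 0.095]
contact_force: [6.5, -7.9, 0.9]
gripper_width: 0.0134
gripper_force: 34.3
[-0.04  1.09 -0.57  1.2   0.14  1.02  0.13] [ 6.5 -7.9  0.9] [-1.99 -1.25  0.08]
grip pt [0.6026 0.2355 0.1249]
side n 208 slope 0.051 z@.17 0.1274 bins [(0.15, np.float64(0.1279)), (0.17, np.float64(0.1279)), (0.19, np.float64(0.1276)), (0.21, np.float64(0.1302)), (0.25, np.float64(0.1329)), (0.28, np.float64(0.1324))]
side n 190 slope 0.039 z@.17 0.1282 bins [(0.15, np.float64(0.1278)), (0.17, np.float64(0.1277)), (0.19, np.float64(0.1282)), (0.21, np.float64(0.1299)), (0.23, np.float64(0.1335)), (0.25, np.float64(0.1326)), (0.28, np.float64(0.1319))]
side n 252 slope 0.035 z@.17 0.1276 bins [(0.15, np.float64(0.128)), (0.17, np.float64(0.1276)), (0.19, np.float64(0.1281)), (0.21, np.float64(0.1295)), (0.23, np.float64(0.1327)), (0.25, np.float64(0.1325)), (0.28, np.float64(0.1316))]
top n 47 slope -0.03 z@.17 0.1337 bins [(0.28, np.float64(0.1307))]
('lens', 'side') 3 [0.6478 0.1635 0.1225] [0.002  0.0002 0.0008]
('handle', 'side') 2 [0.6053 0.2314 0.1236] [0.0004 0.0009 0.0002]
('dish', 'side') 3 [0.6499 0.1613 0.0035] [0.0016 0.0004 0.0016]
('lens', 'top') 1 [ 0.7419  0.0141 -0.    ] [0. 0. 0.]
('handle', 'top') 2 [0.6004 0.2326 0.1217] [0.0006 0.001  0.0006]
('pivot', 'top') 2 [ 0.5737 -0.346   0.0077] [0.0013 0.0015 0.0005]
('pivot', 'side') 2 [0.6831 0.1033 0.1238] [0.0008 0.0009 0.0007]
```

```bash
python3 -m inch '[0,0,0,0,0,0, 0,0,0,0,0,0, 0,0,0,0,0,0, 0,0,0,0,0,0, 0,0,0,0,0,0, 0,0,0,0,0,0, 0,0,-5,0,0,0, 0,0,-15,0,0,0, 0,0,-20,0,0,0, 0,0,-20,0,0,0]' 50
python3 -m inch '[0,0,-20,0,0,0, 0,0,-20,0,0,0, 0,0,-20,0,-0.03,0, 20,0,-20,0,-0.05,0, 20,0,-20,0,-0.05,0, 20,0,-20,0,-0.05,0, 20,0,-10,0,-0.05,0, 20,0,-10,0,-0.05,0, 20,0,-10,0,-0.05,0, 20,0,0,0,-0.05,0]'
sed -i 's/range(3)/range(4)/' look.py; python3 look.py
python3 - <<'E'
from h import *
c="wrist";V=np.array(vision.camera_model(c)["view"]);im,d=vision.capture(c);cv2.imwrite("pics/w6.png",im[:,:,::-1])
for t in ["lens","dish","pivot","handle"]:
  for r in vision.place_of(t,c)[:1]: print(t,round(r["conf"],2),toworld(r["centre"],c,V).round(4))
a=[cv2.imread(f"pics/{n}.png") for n in ("side5","w6")]
cv2.imwrite("pics/f.png",np.hstack([cv2.resize(a[0][100:340,160:480],(400,300)),cv2.resize(a[1],(400,300))]))
E
```

```text
clock: 30.65
tcp_pos: [0.6251, 0.199, 0.2295]
tcp_rot: [-0.172, 0.475, 0.858, 0.095]
contact_force: [0.6, -0.8, -0.0]
gripper_width: 0.0499
gripper_force: 0.0
clock: 31.65
tcp_pos: [0.5771, 0.2757, 0.4022]
tcp_rot: [-0.005, 0.485, 0.875, 0.004]
contact_force: [0.5, -0.0, -0.2]
gripper_width: 0.0501
gripper_force: 0.0
[-0.33  0.77 -0.43  1.01  0.29  1.42 -0.13] [ 0.5 -0.  -0.2] [-0.04  0.   -0.02]
grip pt [0.5769 0.2764 0.3502]
side n 1002 slope 0.008 z@.17 0.1292 bins [(0.13, np.float64(0.1312)), (0.15, np.float64(0.1285)), (0.17, np.float64(0.1281)), (0.19, np.float64(0.128)), (0.21, np.float64(0.1291)), (0.23, np.float64(0.1322)), (0.25, np.float64(0.1321)), (0.28, np.float64(0.1323))]
top n 977 slope 0.021 z@.17 0.1273 bins [(0.13, np.float64(0.1293)), (0.15, np.float64(0.1263)), (0.17, np.float64(0.1261)), (0.19, np.float64(0.1267)), (0.21, np.float64(0.1294)), (0.23, np.float64(0.1308)), (0.25, np.float64(0.129)), (0.28, np.float64(0.1306))]
side n 1003 slope 0.01 z@.17 0.1291 bins [(0.13, np.float64(0.1316)), (0.15, np.float64(0.1282)), (0.17, np.float64(0.1281)), (0.19, np.flo
[... 1416 characters left out ...]
292)), (0.28, np.float64(0.1293))]
('lens', 'side') 4 [0.6502 0.1637 0.1243] [0.0146 0.0266 0.0013]
('handle', 'side') 4 [0.6041 0.2329 0.1234] [0.0014 0.0007 0.0022]
('pivot', 'side') 4 [0.683  0.1041 0.1269] [0.0013 0.0011 0.0007]
('dish', 'side') 4 [0.6487 0.1614 0.0033] [0.0002 0.0003 0.0012]
('lens', 'top') 4 [0.6458 0.1623 0.1242] [0.0022 0.002  0.0001]
('handle', 'top') 3 [0.5981 0.233  0.1169] [0.0261 0.1493 0.0574]
('pivot', 'top') 4 [0.6648 0.1023 0.062 ] [0.0818 0.2066 0.0617]
('dish', 'top') 4 [6.454e-01 1.634e-01 3.000e-04] [0.0007 0.0011 0.0015]
lens 0.58 [0.6498 0.1591 0.1237]
dish 0.98 [0.6462 0.163  0.005 ]
pivot 0.69 [0.6054 0.2307 0.1231]
handle 0.72 [0.6016 0.2314 0.1282]
```

View pics/f.png

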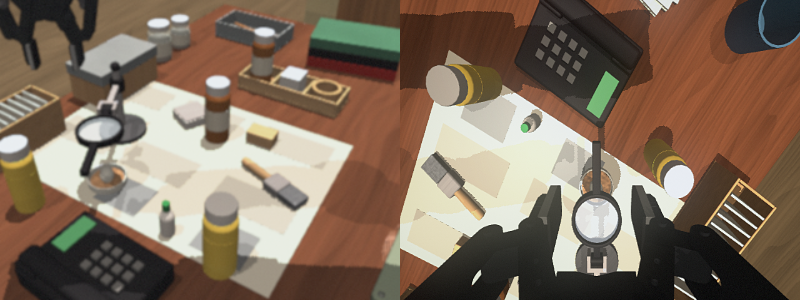

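The picture shows the jar standing in the tray bay (263,50), the lens level over the dish (100,130 above 108,180), and the other jar and the rest untouched. Lens and dish agree to about 2 mm and the tilt is within 0.01–0.02 rad.

```bash
python3 -c "
from workcell import robot
print(robot.close_job())"
```

```text
the job is handed in; nothing more can be done
None
```

The job is handed in: jar_a stands upright on the cork pad in the tray, and the magnifier is released with its lens level (within about 0.02 rad) and centred over the dish to about 2 mm. In the final picture the other jar and everything else were still standing where they were.

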